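# Seat the barrel, tap the bolts, hold the loose one's cap open

### The arm

A 6-joint arm with a two-finger parallel gripper is mounted at the origin on a cart in front of the work surface, level with it; the furniture and walls round the work are solid. World frame = base frame: x ahead of the robot, y to its left, z up, the work surface at z = 0. Lengths are in m, angles in degrees, forces in N, time in s.
With the tool pointing down it reaches from about 0.4 to 0.825 m from the base axis. Payload 7 kg.
Tool frame: the origin (TCP) lies midway between the tips of the shut fingers; the grasp point (between the pads) lies 19 mm behind it; z points along the fingers, y is the line along which they close (so a half turn about z gives the same grasp; the last joint's range is limited). The gripper opens to 88 mm and grips with 3 to 60 N. Pads are 19 mm wide; open, the fingers measure 130 mm over their backs; the gripper's body (78 mm by 193 mm) begins 47 mm behind the grasp point.
Start: joints at [-59.754, 20.546, 0.682, 0, -70.136, -16.507], TCP at [0.16, -0.656, 0.227] pointing down, gripper open.
Joint ranges: [-176.03, 176.03], [-82.01, 121.73], [-58.28, 71.71], [-173.87, 95.51], [-174.79, -0.11], [-173.66, 173.66]. Speed limits (degrees/s): [136.94, 136.94, 172.46, 180, 180, 180].

### API

Orientations are given as [roll, pitch, yaw] about the fixed x, y, z axes, in that order (R = Rz(yaw) Ry(pitch) Rx(roll)).
In Python, from plant import r gives the robot as it stands. The module is installed in compiled form; this text tells all that it offers.
- The arm moves only by the tool play_rows, never from a script. Its argument "rows" is a list of rows, each an object with "slide": the shift along the tool's x, y, z as a fraction of full scale, a list of three; "delta_rot": the turn, a rotation vector about the tool's x, y, z as a fraction of full scale, a list of three; "fingers": the opening, from -1 (shut) to 1 (fully open). In form: [{"slide": [x, y, z], "delta_rot": [rx, ry, rz], "fingers": fingers}, ...]. A call has 1 to 8 rows; each row shifts and turns the commanded pose from where the row before left it, along the tool's axes as they then stand; what a row does not reach is not made up. Full scale, the value 1, is 0.15 m for a shift and 0.08 rad for a turn. A row lasts 1/8 s, in which the tool goes at most 62.5 mm and 10.7 degrees, less where a joint would pass 70% of its speed; a pose out of reach is approached as far as the arm can. A call with a number of a shift or a turn outside -1 to 1 is refused whole. A call with a gripper value outside its range is refused whole. The fingers move at their own pace and stop on an object; "squeeze" is the grip in N (left out, the last holds). Time passes only in rows, so rows that do not move let the fingers close. It gives the time, the measured TCP pose, the force, the opening and the grip force at its end, in the units of the state.
- r.get_state(): the state, without advancing time (a new reading comes with each control period).
- r.capture(name): name is "side" or "top" or "wrist"; returns a dict with "image" (480x640x3 uint8, blue, green, red), "fx", "fy", "cx", "cy" (pixels), "R" (3x3) and "t" (3): a world point X has camera coordinates R X + t; the wrist camera has in their place "T_tool_cam" (4x4, takes a point from camera to tool coordinates, whose origin is the TCP and whose axes are the flange's). Camera axes: x right, y down, z forward; pixel columns grow to the right and rows downward; lengths in m; the calibration is good to about 2 mm. The wrist camera is an equidistant fisheye: a pixel r from the principal point sees the ray r / f radians off the axis. A picture is of the moment at which its call begins: read the wrist's pose just before it. There is no depth.
- r.close_job(): hands the job in; it is judged then, once.
The state is a dict: "time_s": time; "joints": joint angles; "qd": joint speeds; "joint_torque": joint torques, N m; "tcp_pos": TCP position; "eef_rot": TCP orientation; "contact_force": force on the tool from outside, world axes, zero at the start; "moment": the same for the moment, N m; "gripper_width": finger opening in m; "gripper_force": force on a finger pad.
Only numpy, scipy, OpenCV 4.12 (cv2) and the standard library are available. Lean on these libraries where they do the work, as an engineer would, in place of code of your own. Each camera call takes 0.05 s, during which the arm holds its last target. There are 200 camera calls.

### The job

Push the tall black barrel fully down onto the steel spigot of the mount and let go of it. Then tap down all three dark bolts in front of it, each until it stops: two are tight and hardly give, the loose one sinks much deeper. Finally take the red tab of the loose bolt's blue cap, lift that cap about half-way to upright and finish while still holding it up, with the other two caps left shut, the barrel seated and the things around left where they stand.

Things in the scene. Friction and masses are not known exactly. Their poses are not given: they have to be found in the camera images.
- barrel_mid (a point): Centre of the black anodised open tube (lens barrel), half-way up: outside diameter 52 mm, height 72 mm, bore through its whole length that passes a 37 mm plug; it stands upright on the bench, 36 mm below this point is its lower end. z is its axis, either yaw will do. 25 to 45 g.
- spigot_tip (a point): Centre of the top of the upright steel spigot (33 mm diameter, top 6 mm tapered to 24) on the fixed aluminium mount. It stands 30 mm above the dark seat disc at its foot, which is 27 mm above the bench; a seated barrel has its centre 6 mm above this point. Mount axes: x from the capped bolts toward the spigot, y along the row of bolts (75 mm apart, 1 at the +y end, 3 at the -y end), z up.
- bolt_1_head (a point): Centre of the top face of bolt head 1: dark round head, 20 mm diameter, 44 mm above the bench before it is tapped, 14 mm above the blue cap through whose window it stands. The three look alike. z up, x toward this cap's red tab (40 mm away).
- bolt_1 (a joint): How far bolt 1 has been pressed down (m): 0 at the start. It moves under about 3 N straight down and stays where it is left; tap with 6 to 10 N. A tight bolt stops firmly at 2.5 mm, the loose one goes down 9 mm before it stops. Which is loose changes from start to start.
- tab_1 (a point): Centre of the upright red tab on cap 1: 10 mm thick (mount's y), 22 mm long (mount's x), 38 mm tall, from 30 to 68 mm above the bench when shut. It turns with the cap and may also turn between the fingers that pinch it; x points away from the hinge, y along the hinge line.
- cap_1 (a joint): Opening angle of blue cap 1 (38 mm wide plate, 100 g) in rad: 0 shut, stop at 1.3; it falls shut by its own weight when let go. The tab end rises and swings back over the bolt, toward the mount's -x.
- cap_1_hinge (a point): Hinge line of cap 1, along the mount's y, 30 mm above the bench, horizontally 67 mm on the mount's -x side of its tab's centre (27 mm beyond the bolt).
- bolt_2_head (a point): Centre of the top face of bolt head 2: dark round head, 20 mm diameter, 44 mm above the bench before it is tapped, 14 mm above the blue cap through whose window it stands. The three look alike. z up, x toward this cap's red tab (40 mm away).
- bolt_2 (a joint): How far bolt 2 has been pressed down (m): 0 at the start. It moves under about 3 N straight down and stays where it is left; tap with 6 to 10 N. A tight bolt stops firmly at 2.5 mm, the loose one goes down 9 mm before it stops. Which is loose changes from start to start.
- tab_2 (a point): Centre of the upright red tab on cap 2: 10 mm thick (mount's y), 22 mm long (mount's x), 38 mm tall, from 30 to 68 mm above the bench when shut. It turns with the cap and may also turn between the fingers that pinch it; x points away from the hinge, y along the hinge line.
- cap_2 (a joint): Opening angle of blue cap 2 (38 mm wide plate, 100 g) in rad: 0 shut, stop at 1.3; it falls shut by its own weight when let go. The tab end rises and swings back over the bolt, toward the mount's -x.
- cap_2_hinge (a point): Hinge line of cap 2, along the mount's y, 30 mm above the bench, horizontally 67 mm on the mount's -x side of its tab's centre (27 mm beyond the bolt).
- bolt_3_head (a point): Centre of the top face of bolt head 3: dark round head, 20 mm diameter, 44 mm above the bench before it is tapped, 14 mm above the blue cap through whose window it stands. The three look alike. z up, x toward this cap's red tab (40 mm away).
- bolt_3 (a joint): How far bolt 3 has been pressed down (m): 0 at the start. It moves under about 3 N straight down and stays where it is left; tap with 6 to 10 N. A tight bolt stops firmly at 2.5 mm, the loose one goes down 9 mm before it stops. Which is loose changes from start to start.
- tab_3 (a point): Centre of the upright red tab on cap 3: 10 mm thick (mount's y), 22 mm long (mount's x), 38 mm tall, from 30 to 68 mm above the bench when shut. It turns with the cap and may also turn between the fingers that pinch it; x points away from the hinge, y along the hinge line.
- cap_3 (a joint): Opening angle of blue cap 3 (38 mm wide plate, 100 g) in rad: 0 shut, stop at 1.3; it falls shut by its own weight when let go. The tab end rises and swings back over the bolt, toward the mount's -x.
- cap_3_hinge (a point): Hinge line of cap 3, along the mount's y, 30 mm above the bench, horizontally 67 mm on the mount's -x side of its tab's centre (27 mm beyond the bolt).
- short_barrel: Bystander: short black ring, 52 mm diameter, 24 mm tall; origin at the centre of its underside. Leave it alone.
- loupe: Bystander: small black loupe, 38 mm diameter, 31 mm tall; origin at the centre of its underside. Leave it alone.
- tape: Bystander: roll of tan tape, 68 mm diameter, 19 mm tall, lying flat; origin at the centre of its underside. Leave it alone.
- pump: Bystander: white pump can with blue collar, 66 mm diameter, 136 mm tall; origin at the centre of its underside. Leave it alone.
- dropper: Bystander: white dropper bottle with blue needle tip, 29 mm diameter, 115 mm tall; origin at the centre of its underside. Leave it alone.
- amber_1: Bystander: amber bottle with two swabs, 51 mm diameter, 132 mm tall; origin at the centre of its underside. Leave it alone.
- stopper_1: Bystander: black stopper, 43 mm diameter, 32 mm tall; origin at the centre of its underside. Leave it alone.

How it is judged:
By the outcome, as a careful person would: the job done as asked, in the order asked, and still so for the second after the job is handed in, while the arm keeps its last pose, push and grip.
It also fails if it takes over 72 s, if anything falls off the work surface, if the arm or the gripper's body presses on something with over 40 N, if the wrist force passes 120 N, or if a joint passes its speed limit or range.

## Working session

There is one attempt and no reset: what is moved stays moved. The work goes in short steps, Python scripts to look and compute and a tool call to move; the robot and the scene stay as the last step left them, time stands still between calls to the robot, and variables do not carry over. Pictures are saved under pics/ and viewed, at most 10 in all, crops included, and the job is handed in when it is done.

Besides the shell and the picture viewer there is one more tool, called after ">>>" by a JSON object that holds its "op" and its "data", one argument or row to a line. play_rows: Moves the arm, as the interface text tells. Shift numbers are shares of 0.15 m and turn numbers shares of 0.08 rad, none past 1 either way. Its arguments: {"type":"object","properties":{"rows":{"type":"array"},"squeeze":{"type":"number"}},"required":["rows"]}

```bash
mkdir -p pics
python3 - <<'E'
from plant import r
import cv2,json,numpy as np
s=r.get_state(); print({k:np.round(v,3).tolist() for k,v in s.items()})
for n in("side","top","wrist"):
    c=r.capture(n); cv2.imwrite(f"pics/{n}0.png",c.pop("image")); print(n,{k:np.round(v,4).tolist() for k,v in c.items()})
E
```

```text
{'time_s': 0.0, 'joints': [-59.754, 20.591, 0.636, -0.02, -70.134, -16.506], 'qd': [0.073, 0.066, 0.145, -0.037, -0.02, -0.104], 'joint_torque': [0.001, -58.272, 29.306, 6.998, 0.007, -0.0], 'tcp_pos': [0.16, -0.655, 0.226], 'eef_rot': [179.909, -0.007, -166.267], 'contact_force': [0.341, 0.662, -0.516], 'moment': [-0.04, -0.002, -0.024], 'gripper_force': 0.0, 'gripper_width': 0.088}
side {'fx': 449.5837, 'fy': 449.5837, 'cx': 319.1804, 'cy': 235.1853, 'R': [[0.9998, 0.0092, 0.0203], [0.0211, -0.6816, -0.7315], [0.0071, 0.7317, -0.6816]], 't': [-0.5452, -0.0094, 1.0103]}
top {'fx': 561.3519, 'fy': 561.3519, 'cx': 319.8248, 'cy': 244.1174, 'R': [[-0.0287, -0.9996, -0.0074], [-0.9863, 0.0296, -0.1624], [0.1625, 0.0026, -0.9867]], 't': [-0.0565, 0.5705, 1.0961]}
wrist {'fx': 371.6483, 'fy': 371.6483, 'cx': 324.6875, 'cy': 240.8499, 'T_tool_cam': [[-0.0003, -0.9654, -0.2609, 0.0705], [1.0, -0.0001, -0.0007, 0.0014], [0.0007, -0.2609, 0.9654, -0.1584], [0.0, 0.0, 0.0, 1.0]]}
```

View pics/top0.png

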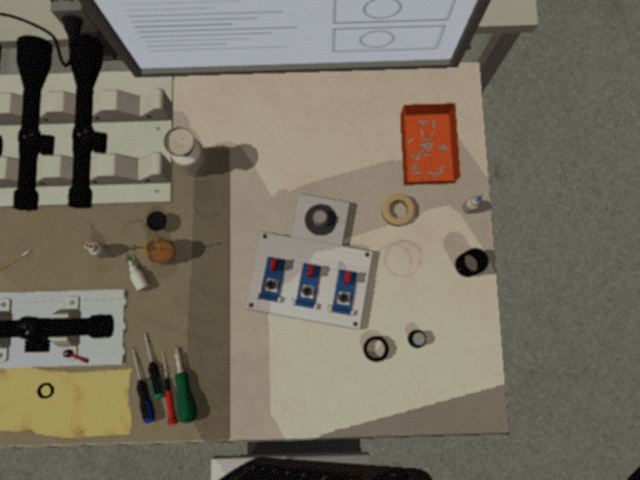

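View pics/side0.png

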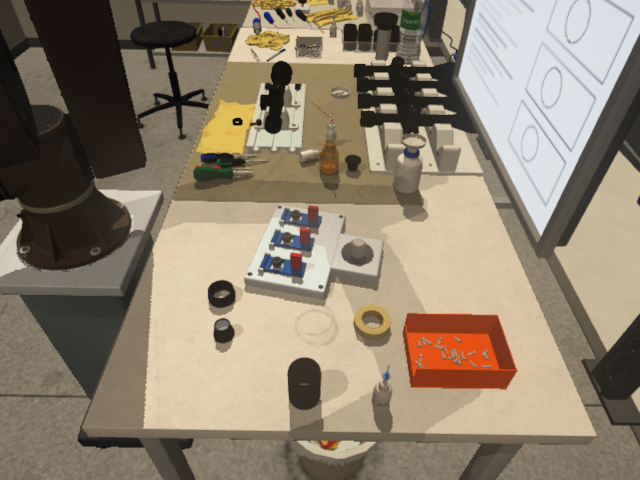

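The top view shows the barrel near (472,262), the spigot near (320,219) and the bolts near (271,284), (308,291) and (344,298), each with a red tab above it. In the side view the barrel is at (305,385). I'll zoom in and measure.

```bash
cat > h.py <<'E'
import cv2,numpy as np
from plant import r
def ray(c,u,v):
    d=np.array([(u-c["cx"])/c["fx"],(v-c["cy"])/c["fy"],1.0]); R=np.array(c["R"]);t=np.array(c["t"])
    return -R.T@t, R.T@d
def onz(c,u,v,z):
    o,d=ray(c,u,v); return o+d*(z-o[2])/d[2]
def tri(a,b):
    (o1,d1),(o2,d2)=a,b
    k=np.linalg.lstsq(np.stack([d1,-d2],1),o2-o1,rcond=None)[0]
    p,q=o1+k[0]*d1,o2+k[1]*d2
    return (p+q)/2,np.linalg.norm(p-q)
def blobs(m,amin):
    n,l,s,c=cv2.connectedComponentsWithStats(m.astype(np.uint8))
    return [(c[i].round(1).tolist(),s[i].tolist()) for i in range(1,n) if s[i][4]>=amin]
E
python3 - <<'E'
from h import *
c=r.capture("top"); im=c["image"]
a=cv2.resize(im[185:335,240:390],None,fx=4,fy=4,interpolation=2)
b=cv2.resize(im[235:290,445:495],None,fx=4,fy=4,interpolation=2)
s=r.capture("side"); sm=s["image"]
b2=cv2.resize(sm[345:420,280:330],None,fx=4,fy=4,interpolation=2)
o=np.zeros((600,800,3),np.uint8);o[:600,:600]=a;o[:220,600:800]=b;o[250:550,600:800]=b2
cv2.imwrite("pics/z.png",o)
f=im.astype(int); red=(f[...,2]>110)&(f[...,1]<70)&(f[...,0]<80)
print("red top",[x for x in blobs(red,15)])
g=sm.astype(int); red=(g[...,2]>110)&(g[...,1]<80)&(g[...,0]<80)
print("red side",[x for x in blobs(red,15)])
dk=f.max(2)<60; dk[:, :440]=0;dk[:240]=0;dk[300:]=0; print("bar top",blobs(dk,80))
dk=g.max(2)<70; dk[:340]=0;dk[425:]=0;dk[:,:270]=0;dk[:,340:]=0; print("bar side",blobs(dk,80))
E
```

```text
red top [([428.5, 146.3], [402, 106, 55, 76, 2387]), ([272.6, 263.3], [271, 259, 4, 9, 24]), ([309.7, 270.2], [308, 266, 4, 9, 26]), ([346.9, 276.7], [345, 272, 5, 10, 39]), ([78.9, 358.1], [72, 355, 14, 7, 20]), ([169.0, 408.1], [166, 391, 8, 34, 138])]
red side [([333.2, 161.1], [331, 155, 6, 11, 33]), ([326.0, 166.0], [321, 159, 15, 14, 85]), ([216.3, 166.8], [212, 166, 9, 3, 18]), ([312.7, 207.1], [308, 206, 10, 3, 23]), ([304.2, 230.1], [300, 228, 10, 6, 35]), ([295.5, 254.9], [291, 253, 10, 5, 35]), ([461.7, 352.0], [403, 314, 113, 75, 5438]), ([328.0, 443.5], [320, 440, 17, 9, 71])]
bar top [([472.2, 262.0], [456, 249, 33, 27, 550])]
bar side [([303.9, 383.2], [288, 358, 32, 51, 1403])]
```

View pics/z.png

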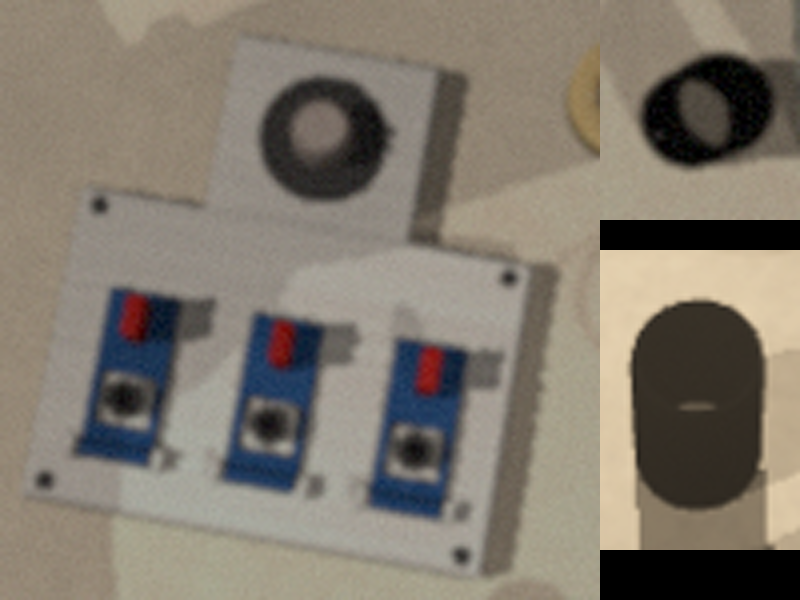

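Run:
```python
from h import *
c=r.capture("top"); s=r.capture("side")
p=lambda *a: print(*[np.round(x,4) if not isinstance(x,str) else x for x in a])
p("barrel top-cam",onz(c,472.2,262.3,.036),"side-cam",onz(s,303.9,384,.036),"tri",*tri(ray(c,472.2,262.3),ray(s,303.9,384)))
p("seat",onz(c,321,219.5,.027)); 
B=[onz(c,*q,.044) for q in((271.5,284.5),(307.5,290.7),(343.7,297.5))]
T=[onz(c,*q,.068) for q in((272.8,263.5),(310,270.4),(347,277.2))]
for b,t in zip(B,T): p("bolt",b,"tab",t,np.linalg.norm((t-b)[:2]))
d=B[0]-B[2]; p("yaw of mount y",np.degrees(np.arctan2(d[1],d[0])),np.linalg.norm(d))
for q,z in(((312.7,205),.068),((304.2,228.5),.068),((295.5,252.5),.068)): p("tab side",onz(s,*q,z))
# wrist rays handy
```

```text
barrel top-cam [ 0.5234 -0.3826  0.036 ] side-cam [ 0.524  -0.3813  0.036 ] tri [ 0.5236 -0.3822  0.0375] 0.0008
seat [ 0.6237 -0.0771  0.027 ]
bolt [0.4894 0.0266 0.044 ] tab [0.5288 0.0213 0.068 ] 0.0398
bolt [ 0.4748 -0.0456  0.044 ] tab [ 0.5129 -0.0523  0.068 ] 0.0387
bolt [ 0.459 -0.118  0.044] tab [ 0.4972 -0.125   0.068 ] 0.0389
yaw of mount y 78.1248 0.1478
tab side [0.5295 0.0269 0.068 ]
tab side [ 0.5135 -0.0506  0.068 ]
tab side [ 0.4988 -0.121   0.068 ]
```

>>> {"op": "play_rows", "data": {
  "rows": [
    {"slide": [0, 0, 0], "delta_rot": [0, 0, 0.93], "fingers": 1},
    {"slide": [0, 0, 0], "delta_rot": [0, 0, 0.93], "fingers": 1},
    {"slide": [0, 0, 0], "delta_rot": [0, 0, 0.93], "fingers": 1},
    {"slide": [0, 0, 0], "delta_rot": [0, 0, 0.93], "fingers": 1},
    {"slide": [0, 0, 0], "delta_rot": [0, 0, 0.93], "fingers": 1},
    {"slide": [0, 0, 0], "delta_rot": [0, 0, 0.93], "fingers": 1},
    {"slide": [0, 0, 0], "delta_rot": [0, 0, 0], "fingers": 1}
  ],
  "squeeze": 15
}}

```text
time_s: 1.23
tcp_pos: [0.1603, -0.6556, 0.2265]
eef_rot: [180.0, 0.0, 168.2]
contact_force: [1.0, 0.7, -0.2]
gripper_width: 0.0879
gripper_force: 0.0
```

```bash
cat >> h.py <<'E'
from scipy.spatial.transform import Rotation as Ro
def rot(): return Ro.from_euler("xyz",r.get_state()["eef_rot"],degrees=True)
def go(x,y,z):
    s=r.get_state(); print("t",round(s["time_s"],2),"tcp",np.round(s["tcp_pos"],4),"rot",np.round(s["eef_rot"],2),"F",np.round(s["contact_force"],1),"w",round(s["gripper_width"],4))
    d=rot().inv().apply(np.array([x,y,z])-s["tcp_pos"]); print("slide total",np.round(d/.15,3))
def wpix(c,s,P):
    T=np.array(c["T_tool_cam"]); q=Ro.from_euler("xyz",s["eef_rot"],degrees=True).inv().apply(np.array(P)-s["tcp_pos"])
    q=T[:3,:3].T@(q-T[:3,3]); th=np.arctan2(np.hypot(q[0],q[1]),q[2]); a=np.arctan2(q[1],q[0])
    return c["cx"]+c["fx"]*th*np.cos(a),c["cy"]+c["fx"]*th*np.sin(a)
def wz(c,s,u,v,z):
    x,y=u-c["cx"],v-c["cy"]; th=np.hypot(x,y)/c["fx"]; a=np.arctan2(y,x)
    T=np.array(c["T_tool_cam"]); Rw=Ro.from_euler("xyz",s["eef_rot"],degrees=True)
    d=Rw.apply(T[:3,:3]@[np.sin(th)*np.cos(a),np.sin(th)*np.sin(a),np.cos(th)]); o=Rw.apply(T[:3,3])+s["tcp_pos"]
    return o+d*(z-o[2])/d[2]
E
python3 -c "
from h import *
go(.5236,-.382,.17)"
```

```text
t 1.23 tcp [ 0.1603 -0.6556  0.2265] rot [180.     0.   168.19] F [ 1.   0.7 -0.2] w 0.0879
slide total [-1.997  2.281  0.377]
```

>>> {"op": "play_rows", "data": {
  "rows": [
    {"slide": [-0.25, 0.285, 0.047], "delta_rot": [0, 0, 0], "fingers": 1},
    {"slide": [-0.25, 0.285, 0.047], "delta_rot": [0, 0, 0], "fingers": 1},
    {"slide": [-0.25, 0.285, 0.047], "delta_rot": [0, 0, 0], "fingers": 1},
    {"slide": [-0.25, 0.285, 0.047], "delta_rot": [0, 0, 0], "fingers": 1},
    {"slide": [-0.25, 0.285, 0.047], "delta_rot": [0, 0, 0], "fingers": 1},
    {"slide": [-0.25, 0.285, 0.047], "delta_rot": [0, 0, 0], "fingers": 1},
    {"slide": [-0.25, 0.285, 0.047], "delta_rot": [0, 0, 0], "fingers": 1},
    {"slide": [-0.25, 0.285, 0.047], "delta_rot": [0, 0, 0], "fingers": 1}
  ]
}}

```text
time_s: 2.22
tcp_pos: [0.5255, -0.3812, 0.1702]
eef_rot: [-180.0, 0.0, 168.3]
contact_force: [1.2, -1.7, -0.0]
gripper_width: 0.0876
gripper_force: 0.0
```

>>> {"op": "play_rows", "data": {
  "rows": [
    {"slide": [0, 0, 0], "delta_rot": [0, 0, 0], "fingers": 1},
    {"slide": [0, 0, 0], "delta_rot": [0, 0, 0], "fingers": 1}
  ]
}}

```text
time_s: 2.48
tcp_pos: [0.524, -0.3823, 0.17]
eef_rot: [-180.0, -0.0, 168.3]
contact_force: [-0.3, 0.4, 0.3]
gripper_width: 0.0875
gripper_force: 0.0
```

```bash
python3 -c "
from h import *
go(.5236,-.382,.04)
s=r.get_state();c=r.capture('wrist');im=c['image'].copy()
print(wpix(c,s,[.5236,-.382,.072]),wpix(c,s,[.5236,-.382,.0]))
for k in np.linspace(0,6.28,40):
    u=wpix(c,s,[.5236+.026*np.cos(k),-.382+.026*np.sin(k),.072]);cv2.circle(im,(int(u[0]),int(u[1])),1,(0,255,0),-1)
cv2.imwrite('pics/w1.png',im)"
```

```text
t 2.48 tcp [ 0.524  -0.3823  0.17  ] rot [-1.8000e+02 -3.0000e-02  1.6828e+02] F [-0.3  0.4  0.3] w 0.0875
slide total [0.003 0.001 0.867]
(np.float64(323.6962269086193), np.float64(242.46000268635382)) (np.float64(323.9495844470089), np.float64(221.3561026102171))
```

View pics/w1.png

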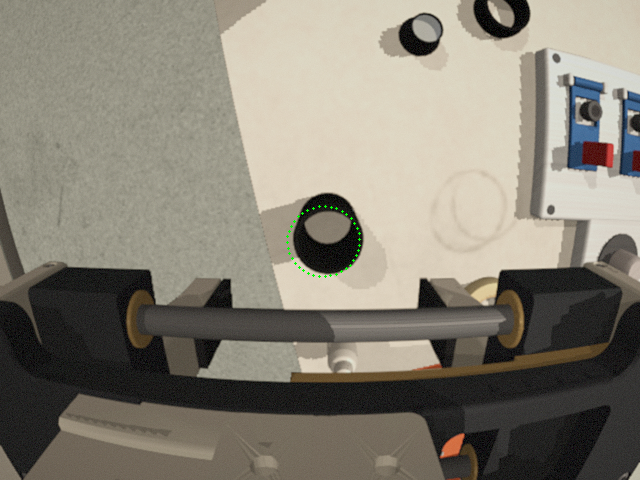

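The wrist view shows the barrel's top rim about 2–3 mm right of and above the predicted circle, near (328,238). Nothing blocks the fingers, so I'll correct for this and grasp.

>>> {"op": "play_rows", "data": {
  "rows": [
    {"slide": [0.01, 0.015, 0.22], "delta_rot": [0, 0, 0], "fingers": 1},
    {"slide": [0, 0, 0.22], "delta_rot": [0, 0, 0], "fingers": 1},
    {"slide": [0, 0, 0.22], "delta_rot": [0, 0, 0], "fingers": 1},
    {"slide": [0, 0, 0.23], "delta_rot": [0, 0, 0], "fingers": 1},
    {"slide": [0, 0, 0], "delta_rot": [0, 0, 0], "fingers": 1},
    {"slide": [0, 0, 0], "delta_rot": [0, 0, 0], "fingers": -1},
    {"slide": [0, 0, 0], "delta_rot": [0, 0, 0], "fingers": -1},
    {"slide": [0, 0, 0], "delta_rot": [0, 0, 0], "fingers": -1}
  ],
  "squeeze": 15
}}

```text
time_s: 3.52
tcp_pos: [0.5237, -0.3803, 0.038]
eef_rot: [-180.0, 0.1, 168.2]
contact_force: [0.6, 0.8, 1.5]
gripper_width: 0.0634
gripper_force: 0.0
```

>>> {"op": "play_rows", "data": {
  "rows": [
    {"slide": [0, 0, 0], "delta_rot": [0, 0, 0], "fingers": -1},
    {"slide": [0, 0, 0], "delta_rot": [0, 0, 0], "fingers": -1}
  ]
}}

```text
time_s: 3.78
tcp_pos: [0.5234, -0.38, 0.0372]
eef_rot: [-180.0, 0.0, 168.2]
contact_force: [-0.2, 1.2, 4.3]
gripper_width: 0.0514
gripper_force: 15.0
```

```bash
python3 -c "
from h import *
go(.6237,-.0771,.13)"
```

```text
t 3.77 tcp [ 0.5234 -0.38    0.0372] rot [-1.7999e+02  4.0000e-02  1.6818e+02] F [-0.2  1.2  4.3] w 0.0514
slide total [-0.241  2.113 -0.619]
```

>>> {"op": "play_rows", "data": {
  "rows": [
    {"slide": [0, 0, -0.2], "delta_rot": [0, 0, 0], "fingers": -1},
    {"slide": [0, 0, -0.22], "delta_rot": [0, 0, 0], "fingers": -1},
    {"slide": [0, 0, -0.2], "delta_rot": [0, 0, 0], "fingers": -1},
    {"slide": [-0.06, 0.36, 0], "delta_rot": [0, 0, 0], "fingers": -1},
    {"slide": [-0.06, 0.36, 0], "delta_rot": [0, 0, 0], "fingers": -1},
    {"slide": [-0.04, 0.36, 0], "delta_rot": [0, 0, 0], "fingers": -1},
    {"slide": [-0.04, 0.36, 0], "delta_rot": [0, 0, 0], "fingers": -1},
    {"slide": [-0.04, 0.36, 0], "delta_rot": [0, 0, 0], "fingers": -1}
  ]
}}

```text
time_s: 4.78
tcp_pos: [0.6139, -0.1213, 0.1296]
eef_rot: [180.0, -0.0, 168.2]
contact_force: [1.3, -0.5, -0.9]
gripper_width: 0.0513
gripper_force: 15.0
```

>>> {"op": "play_rows", "data": {
  "rows": [
    {"slide": [0, 0.31, 0], "delta_rot": [0, 0, 0], "fingers": -1},
    {"slide": [0, 0, 0], "delta_rot": [0, 0, 0], "fingers": -1},
    {"slide": [0, 0, 0], "delta_rot": [0, 0, 0], "fingers": -1},
    {"slide": [0, 0, 0], "delta_rot": [0, 0, 0], "fingers": -1}
  ]
}}

```text
time_s: 5.28
tcp_pos: [0.6229, -0.0786, 0.1296]
eef_rot: [-180.0, -0.0, 168.1]
contact_force: [0.4, 0.6, -0.2]
gripper_width: 0.0515
gripper_force: 15.0
```

```bash
python3 -c "
from h import *
go(.6237,-.0771,.13)
s=r.get_state();c=r.capture('wrist');im=c['image']
print(wpix(c,s,[.6237,-.0771,.057]))
a=im[100:400,120:520]
t=r.capture('side')['image'][170:320,230:430]
o=np.zeros((600,800,3),np.uint8);o[:600]=cv2.resize(a,(800,600));cv2.imwrite('pics/w2.png',o)
cv2.imwrite('pics/s2.png',cv2.resize(t,(800,600),interpolation=2))"
```

```text
t 5.28 tcp [ 0.6229 -0.0786  0.1296] rot [-1.7999e+02 -2.0000e-02  1.6810e+02] F [ 0.4  0.6 -0.2] w 0.0515
slide total [-0.003  0.011 -0.003]
(np.float64(325.7956909832433), np.float64(254.24318373242608))
```

View pics/w2.png

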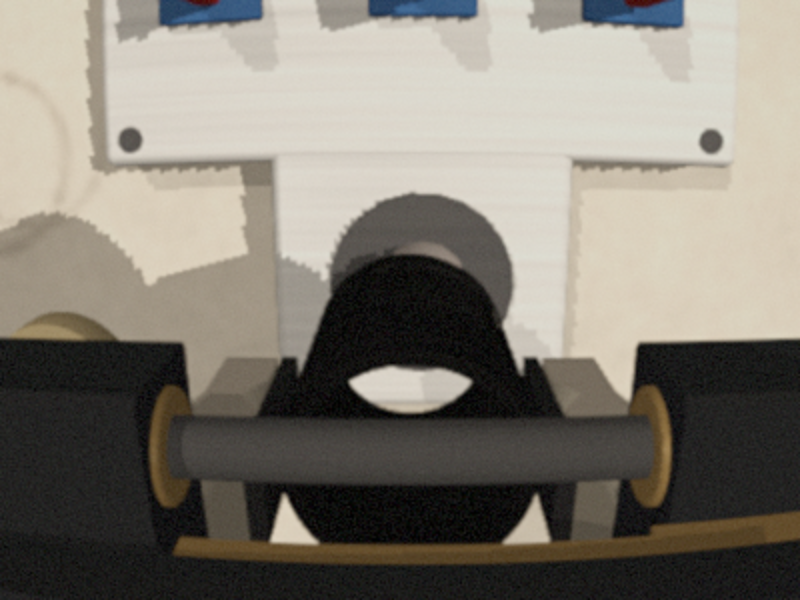

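View pics/s2.png

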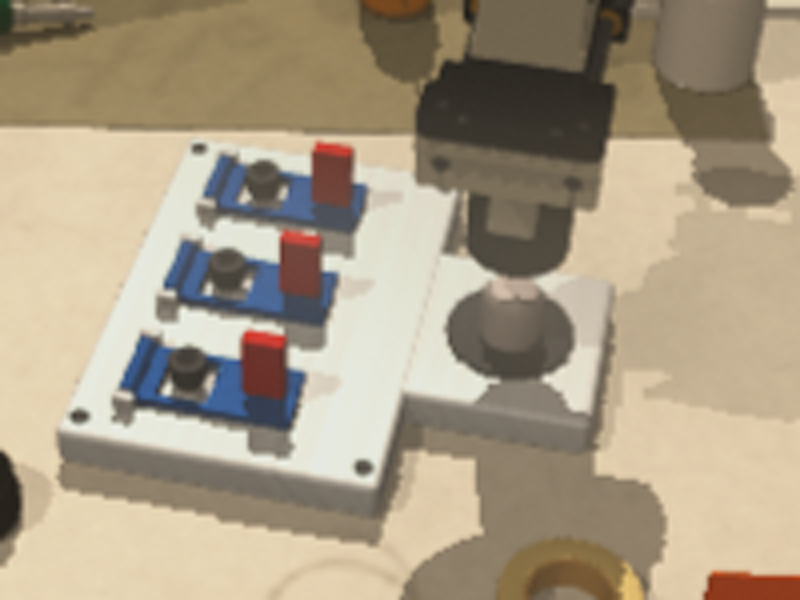

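The wrist crop shows the seat disc spanning u 330–513 with its top at v 193. The barrel's lower rim peaks at about (413,254). In the side crop the seat centre is (510,334), and the barrel's bottom spans u 468–571 with its lowest point at v 276.

```bash
python3 -c "
from h import *
s=r.get_state();c=r.capture('wrist');d=r.capture('side')
seat=wz(c,s,120+421.5/2,100+284/2,.027);print('seat wrist',seat,'seat side',onz(d,230+510/4,170+334/4,.027))
x,y,z=s['tcp_pos']; f=lambda P:[round((q-o)*2,1) for q,o in zip(wpix(c,s,P),(120,100))]
K=np.linspace(0,6.283,90)
for nm,cx,cy,R,zz in(('seat',seat[0],seat[1],.0328,.027),('barrel bot @tcp',x,y,.026,z-.037)):
    q=np.array([f([cx+R*np.cos(k),cy+R*np.sin(k),zz]) for k in K]);print(nm,'centre',f([cx,cy,zz]),'umin/max',q[:,0].min(),q[:,0].max(),'vmin',q[:,1].min(),'u at vmin',q[q[:,1].argmin(),0])
T=np.array([onz(d,230+u/4,170+v/4,z-.037) for u,v in((468,235),(571,235),(520,276))]);print(T)
R,t=np.array(d['R']),np.array(d['t'])
q=[]
for k in K:
    p=R@[x+.026*np.cos(k),y+.026*np.sin(k),z-.037]+t;q.append([(d['fx']*p[0]/p[2]+d['cx']-230)*4,(d['fy']*p[1]/p[2]+d['cy']-170)*4])
q=np.array(q);print('side pred barrel bottom u',q[:,0].min(),q[:,0].max(),'vmax',q[:,1].max())
"
```

```text
seat wrist [ 0.6245101  -0.07359451  0.027     ] seat side [ 0.62553974 -0.07951268  0.027     ]
seat centre [np.float64(421.5), np.float64(284.0)] umin/max 331.7 511.0 vmin 194.8 u at vmin 425.4
barrel bot @tcp centre [np.float64(406.1), np.float64(344.4)] umin/max 313.5 498.8 vmin 253.6 u at vmin 409.7
[[ 0.59964236 -0.07591095  0.09267446]
 [ 0.65113278 -0.07428701  0.09267446]
 [ 0.62390843 -0.10486501  0.09267446]]
side pred barrel bottom u 462.72810803636685 567.4262323128444 vmax 275.6968467464437
```

>>> {"op": "play_rows", "data": {
  "rows": [
    {"slide": [-0.003, 0.015, 0.08], "delta_rot": [0, 0, 0], "fingers": -1},
    {"slide": [0, 0, 0.08], "delta_rot": [0, 0, 0], "fingers": -1},
    {"slide": [0, 0, 0.08], "delta_rot": [0, 0, 0], "fingers": -1},
    {"slide": [0, 0, 0.05], "delta_rot": [0, 0, 0], "fingers": -1},
    {"slide": [0, 0, 0], "delta_rot": [0, 0, 0], "fingers": -1}
  ]
}}

```text
time_s: 6.1
tcp_pos: [0.6236, -0.0755, 0.0852]
eef_rot: [-180.0, -0.1, 168.2]
contact_force: [-0.3, 0.2, 0.8]
gripper_width: 0.0513
gripper_force: 15.0
```

>>> {"op": "play_rows", "data": {
  "rows": [
    {"slide": [0, 0, 0.04], "delta_rot": [0, 0, 0], "fingers": -1},
    {"slide": [0, 0, 0.04], "delta_rot": [0, 0, 0], "fingers": -1},
    {"slide": [0, 0, 0.04], "delta_rot": [0, 0, 0], "fingers": -1},
    {"slide": [0, 0, 0.025], "delta_rot": [0, 0, 0], "fingers": -1},
    {"slide": [0, 0, 0], "delta_rot": [0, 0, 0], "fingers": -1}
  ]
}}

```text
time_s: 6.72
tcp_pos: [0.6242, -0.0755, 0.0644]
eef_rot: [-180.0, 0.0, 168.2]
contact_force: [-0.2, 0.0, -0.6]
gripper_width: 0.0519
gripper_force: 15.0
```

>>> {"op": "play_rows", "data": {
  "rows": [
    {"slide": [0, 0, 0.008], "delta_rot": [0, 0, 0], "fingers": -1},
    {"slide": [0, 0, 0.008], "delta_rot": [0, 0, 0], "fingers": -1},
    {"slide": [0, 0, 0.008], "delta_rot": [0, 0, 0], "fingers": -1},
    {"slide": [0, 0, 0], "delta_rot": [0, 0, 0], "fingers": -1}
  ]
}}

```text
time_s: 7.22
tcp_pos: [0.6249, -0.0755, 0.0634]
eef_rot: [180.0, 0.1, 168.2]
contact_force: [-6.9, 2.3, 17.2]
gripper_width: 0.0511
gripper_force: 15.0
```

>>> {"op": "play_rows", "data": {
  "rows": [
    {"slide": [0, 0, -0.01], "delta_rot": [0, 0, 0], "fingers": -1},
    {"slide": [0, 0, 0], "delta_rot": [0, 0, 0], "fingers": 1},
    {"slide": [0, 0, 0], "delta_rot": [0, 0, 0], "fingers": 1},
    {"slide": [0, 0, 0], "delta_rot": [0, 0, 0], "fingers": 1},
    {"slide": [0, 0, -0.25], "delta_rot": [0, 0, 0], "fingers": 1},
    {"slide": [0, 0, -0.3], "delta_rot": [0, 0, 0], "fingers": 1},
    {"slide": [0, 0, 0], "delta_rot": [0, 0, 0], "fingers": 1}
  ]
}}

```text
time_s: 8.1
tcp_pos: [0.6266, -0.0754, 0.1488]
eef_rot: [179.9, 0.4, 168.2]
contact_force: [-0.3, -0.3, -0.8]
gripper_width: 0.0876
gripper_force: 0.0
```

```bash
python3 -c "
from h import *
go(.4752,-.0455,.09)
s=r.get_state();c=r.capture('wrist');im=c['image']
f=im.astype(int)
red=(f[...,2]>100)&(f[...,1]<70)&(f[...,0]<80);print('red',blobs(red,40))
for P in([.4894,.0266,.044],[.4748,-.0456,.044],[.459,-.118,.044]):print(wpix(c,s,P))
t=r.capture('side')['image'][170:320,230:430]
a=np.concatenate([im[0:300,80:560],np.zeros((0,480,3),np.uint8)]);
o=np.zeros((600,800,3),np.uint8);o[:375,:600]=cv2.resize(a,(600,375),interpolation=2);o[375:,:300]=cv2.resize(t,(300,225),interpolation=2);cv2.imwrite('pics/w3.png',o)"
```

```text
t 8.1 tcp [ 0.6266 -0.0754  0.1488] rot [179.9    0.38 168.19] F [-0.3 -0.3 -0.8] w 0.0876
slide total [ 1.031 -0.012  0.385]
red [([325.2, 74.5], [318, 59, 16, 32, 455]), ([216.9, 80.5], [204, 63, 27, 35, 776]), ([438.2, 78.9], [433, 64, 14, 32, 303])]
(np.float64(423.22803550894844), np.float64(31.102574356742252))
(np.float64(320.3957857042648), np.float64(26.996956909928116))
(np.float64(217.52360976139482), np.float64(31.743599989909484))
```

View pics/w3.png

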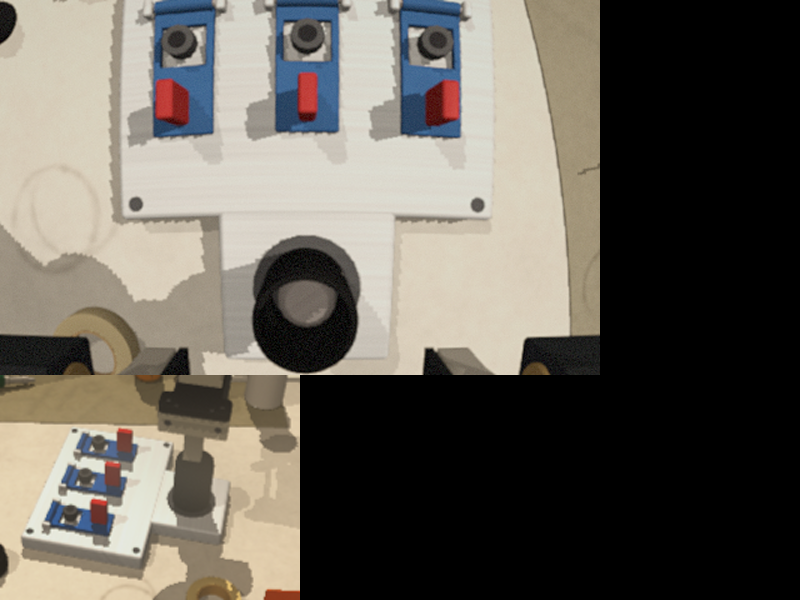

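The barrel is fully seated, with its lower end on the disc in both views. The bolt heads in the wrist view are at (223,32), (326,26) and (428,33), so y is about 2 mm more than estimated. Next is bolt 2.

>>> {"op": "play_rows", "data": {
  "rows": [
    {"slide": [0.35, 0, 0], "delta_rot": [0, 0, 0], "fingers": -1},
    {"slide": [0.35, 0, 0.1], "delta_rot": [0, 0, 0], "fingers": -1},
    {"slide": [0.33, 0, 0.25], "delta_rot": [0, 0, 0], "fingers": -1},
    {"slide": [0, 0, 0.13], "delta_rot": [0, 0, 0], "fingers": -1},
    {"slide": [0, 0, 0], "delta_rot": [0, 0, 0], "fingers": -1},
    {"slide": [0, 0, 0], "delta_rot": [0, 0, 0], "fingers": -1},
    {"slide": [0, 0, 0], "delta_rot": [0, 0, 0], "fingers": -1}
  ],
  "squeeze": 20
}}

```text
time_s: 9.07
tcp_pos: [0.4738, -0.0437, 0.0733]
eef_rot: [180.0, 0.0, 168.1]
contact_force: [0.1, 0.7, 0.6]
gripper_width: 0.0231
gripper_force: 0.0
```

```bash
python3 -c "
from h import *
go(.4752,-.0436,.048)
s=r.get_state();c=r.capture('wrist');im=c['image'];cv2.imwrite('pics/w4.png',im)
for P in([.4894,.0286,.044],[.4752,-.0436,.044],[.459,-.116,.044]):print(np.round(wpix(c,s,P)))"
```

```text
t 9.07 tcp [ 0.4738 -0.0437  0.0733] rot [1.7998e+02 5.0000e-02 1.6815e+02] F [0.1 0.7 0.6] w 0.0231
slide total [-0.009  0.003  0.169]
[455. 276.]
[324. 279.]
[192. 276.]
```

View pics/w4.png

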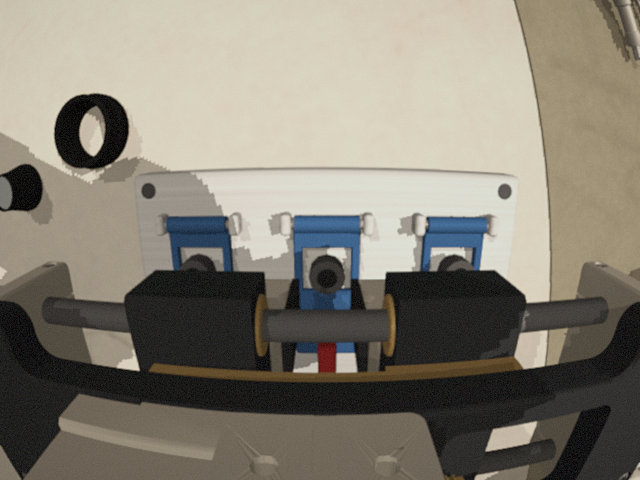

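Bolt 2's head is at (327,275), within about 2 mm of directly below the tool. I'll descend and tap.

>>> {"op": "play_rows", "data": {
  "rows": [
    {"slide": [0, 0, 0.08], "delta_rot": [0, 0, 0], "fingers": -1},
    {"slide": [0, 0, 0.08], "delta_rot": [0, 0, 0], "fingers": -1},
    {"slide": [0, 0, 0.02], "delta_rot": [0, 0, 0], "fingers": -1},
    {"slide": [0, 0, 0.01], "delta_rot": [0, 0, 0], "fingers": -1},
    {"slide": [0, 0, 0.01], "delta_rot": [0, 0, 0], "fingers": -1},
    {"slide": [0, 0, 0], "delta_rot": [0, 0, 0], "fingers": -1}
  ]
}}

```text
time_s: 9.88
tcp_pos: [0.4732, -0.0437, 0.0429]
eef_rot: [180.0, 0.0, 168.2]
contact_force: [0.5, -0.1, -0.3]
gripper_width: 0.0006
gripper_force: 0.0
```

>>> {"op": "play_rows", "data": {
  "rows": [
    {"slide": [0, 0, 0.008], "delta_rot": [0, 0, 0], "fingers": -1},
    {"slide": [0, 0, 0.008], "delta_rot": [0, 0, 0], "fingers": -1},
    {"slide": [0, 0, 0], "delta_rot": [0, 0, 0], "fingers": -1}
  ]
}}

```text
time_s: 10.25
tcp_pos: [0.4735, -0.0437, 0.0416]
eef_rot: [180.0, 0.1, 168.2]
contact_force: [-4.5, 1.2, 15.3]
gripper_width: 0.0003
gripper_force: 7.6
```

>>> {"op": "play_rows", "data": {
  "rows": [
    {"slide": [0, 0, -0.15], "delta_rot": [0, 0, 0], "fingers": -1},
    {"slide": [0, 0.25, 0], "delta_rot": [0, 0, 0], "fingers": -1},
    {"slide": [0, 0.25, 0], "delta_rot": [0, 0, 0], "fingers": -1},
    {"slide": [0, 0, 0], "delta_rot": [0, 0, 0], "fingers": -1},
    {"slide": [0, 0, 0.11], "delta_rot": [0, 0, 0], "fingers": -1},
    {"slide": [0, 0, 0.02], "delta_rot": [0, 0, 0], "fingers": -1},
    {"slide": [0, 0, 0.01], "delta_rot": [0, 0, 0], "fingers": -1},
    {"slide": [0, 0, 0], "delta_rot": [0, 0, 0], "fingers": -1}
  ]
}}

```text
time_s: 11.25
tcp_pos: [0.4884, 0.0294, 0.0421]
eef_rot: [180.0, 0.0, 168.1]
contact_force: [0.2, 0.2, 0.2]
gripper_width: 0.0005
gripper_force: 0.0
```

>>> {"op": "play_rows", "data": {
  "rows": [
    {"slide": [0, 0, 0.005], "delta_rot": [0, 0, 0], "fingers": -1},
    {"slide": [0, 0, 0], "delta_rot": [0, 0, 0], "fingers": -1}
  ]
}}

```text
time_s: 11.5
tcp_pos: [0.4886, 0.0295, 0.0417]
eef_rot: [180.0, 0.0, 168.2]
contact_force: [-1.8, -0.3, 5.1]
gripper_width: 0.0006
gripper_force: 2.5
```

>>> {"op": "play_rows", "data": {
  "rows": [
    {"slide": [0, 0, 0.003], "delta_rot": [0, 0, 0], "fingers": -1},
    {"slide": [0, 0, 0], "delta_rot": [0, 0, 0], "fingers": -1}
  ]
}}

```text
time_s: 11.75
tcp_pos: [0.4886, 0.0295, 0.0417]
eef_rot: [180.0, 0.1, 168.2]
contact_force: [-2.6, -0.1, 10.3]
gripper_width: 0.0004
gripper_force: 4.9
```

>>> {"op": "play_rows", "data": {
  "rows": [
    {"slide": [0, 0, 0], "delta_rot": [0, 0, 0], "fingers": -1},
    {"slide": [0, 0, 0], "delta_rot": [0, 0, 0], "fingers": -1}
  ]
}}

```text
time_s: 12.0
tcp_pos: [0.4886, 0.0295, 0.0417]
eef_rot: [180.0, 0.1, 168.2]
contact_force: [-3.3, -1.2, 10.0]
gripper_width: 0.0006
gripper_force: 4.9
```

>>> {"op": "play_rows", "data": {
  "rows": [
    {"slide": [0, 0, -0.15], "delta_rot": [0, 0, 0], "fingers": -1},
    {"slide": [0, -0.33, 0], "delta_rot": [0, 0, 0], "fingers": -1},
    {"slide": [0, -0.34, 0], "delta_rot": [0, 0, 0], "fingers": -1},
    {"slide": [0, -0.33, 0], "delta_rot": [0, 0, 0], "fingers": -1},
    {"slide": [0, 0, 0], "delta_rot": [0, 0, 0], "fingers": -1},
    {"slide": [0, 0, 0.12], "delta_rot": [0, 0, 0], "fingers": -1},
    {"slide": [0, 0, 0.025], "delta_rot": [0, 0, 0], "fingers": -1},
    {"slide": [0, 0, 0], "delta_rot": [0, 0, 0], "fingers": -1}
  ]
}}

```text
time_s: 13.0
tcp_pos: [0.4576, -0.1168, 0.0415]
eef_rot: [-180.0, -0.0, 168.2]
contact_force: [0.4, 0.3, -0.1]
gripper_width: 0.0006
gripper_force: 0.0
```

>>> {"op": "play_rows", "data": {
  "rows": [
    {"slide": [0, 0, 0.008], "delta_rot": [0, 0, 0], "fingers": -1},
    {"slide": [0, 0, 0], "delta_rot": [0, 0, 0], "fingers": -1}
  ]
}}

```text
time_s: 13.25
tcp_pos: [0.4578, -0.1169, 0.0406]
eef_rot: [180.0, 0.0, 168.2]
contact_force: [-0.8, 0.8, 1.7]
gripper_width: 0.0004
gripper_force: 0.3
```

Bolt 3 is giving way, so it's the loose one. I'll keep pressing it down to its stop.

>>> {"op": "play_rows", "data": {
  "rows": [
    {"slide": [0, 0, 0.01], "delta_rot": [0, 0, 0], "fingers": -1},
    {"slide": [0, 0, 0.01], "delta_rot": [0, 0, 0], "fingers": -1},
    {"slide": [0, 0, 0.008], "delta_rot": [0, 0, 0], "fingers": -1},
    {"slide": [0, 0, 0.005], "delta_rot": [0, 0, 0], "fingers": -1},
    {"slide": [0, 0, 0], "delta_rot": [0, 0, 0], "fingers": -1}
  ]
}}

```text
time_s: 13.88
tcp_pos: [0.4577, -0.1172, 0.0353]
eef_rot: [-180.0, 0.0, 168.2]
contact_force: [0.8, 0.1, 1.0]
gripper_width: 0.0006
gripper_force: 0.7
```

>>> {"op": "play_rows", "data": {
  "rows": [
    {"slide": [0, 0, 0.004], "delta_rot": [0, 0, 0], "fingers": -1},
    {"slide": [0, 0, 0], "delta_rot": [0, 0, 0], "fingers": -1}
  ]
}}

```text
time_s: 14.12
tcp_pos: [0.4577, -0.1172, 0.0352]
eef_rot: [-180.0, 0.0, 168.2]
contact_force: [-1.9, 2.1, 8.7]
gripper_width: 0.0007
gripper_force: 4.3
```

Bolt 3 stopped at 35 mm under 8.7 N, so it's fully down at 9 mm. Next I'll lift clear, move over tab 3 and look.

>>> {"op": "play_rows", "data": {
  "rows": [
    {"slide": [0, 0, -0.22], "delta_rot": [0, 0, 0], "fingers": -1},
    {"slide": [0, 0, -0.25], "delta_rot": [0, 0, 0], "fingers": -1},
    {"slide": [-0.13, 0, 0], "delta_rot": [0, 0, 0], "fingers": 0},
    {"slide": [-0.13, 0, 0], "delta_rot": [0, 0, 0], "fingers": 0},
    {"slide": [0, 0, 0], "delta_rot": [0, 0, 0], "fingers": 0},
    {"slide": [0, 0, 0], "delta_rot": [0, 0, 0], "fingers": 0},
    {"slide": [0, 0, 0], "delta_rot": [0, 0, 0], "fingers": 0}
  ],
  "squeeze": 25
}}

```text
time_s: 15.0
tcp_pos: [0.4948, -0.1252, 0.105]
eef_rot: [-180.0, -0.0, 168.2]
contact_force: [0.4, 0.0, 0.5]
gripper_width: 0.0422
gripper_force: 0.0
```

```bash
python3 -c "
from h import *
go(.4975,-.124,.037)
s=r.get_state();print(np.round(s['joints'],1));c=r.capture('wrist');im=c['image']
f=im.astype(int);red=(f[...,2]>90)&(f[...,1]<70)&(f[...,0]<80);print(blobs(red,30),wpix(c,s,[.4975,-.124,.068]))
d=r.capture('side');g=d['image'].astype(int);red=(g[...,2]>90)&(g[...,1]<80)&(g[...,0]<80);print(blobs(red[200:300,270:340],8))
o=np.zeros((480,800,3),np.uint8);o[:,:400]=im[:,120:520];o[:300,400:]=cv2.resize(d['image'][170:320,230:430],(400,300));cv2.imwrite('pics/w5.png',o)"
```

```text
t 15.0 tcp [ 0.4948 -0.1252  0.105 ] rot [-1.7999e+02 -4.0000e-02  1.6816e+02] F [0.4 0.  0.5] w 0.0422
slide total [-0.016  0.011  0.453]
[   7.9   11.9  -29.2   -0.   -49.  -109.7]
[([327.0, 267.9], [319, 243, 17, 51, 793]), ([450.2, 256.8], [434, 243, 29, 28, 384]), ([552.6, 264.8], [530, 243, 34, 45, 457])] (np.float64(326.0748372345889), np.float64(276.1732804519312))
[([43.6, 13.2], [39, 6, 9, 16, 112]), ([36.3, 37.8], [32, 29, 8, 15, 73]), ([25.5, 60.7], [21, 53, 10, 17, 147])]
```

View pics/w5.png

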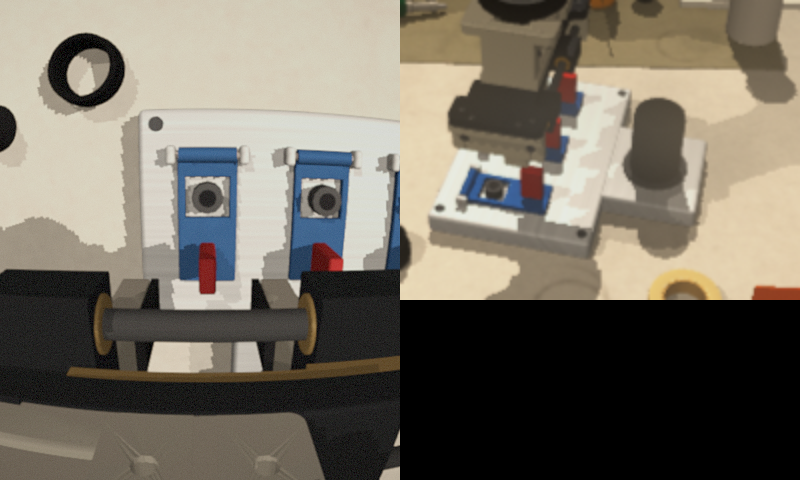

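The tab is centred between the jaws at u≈327, and bolt 3 is visibly sunk. I'll descend and pinch.

>>> {"op": "play_rows", "data": {
  "rows": [
    {"slide": [-0.016, 0, 0.15], "delta_rot": [0, 0, 0], "fingers": 0},
    {"slide": [0, 0, 0.15], "delta_rot": [0, 0, 0], "fingers": 0},
    {"slide": [0, 0, 0.15], "delta_rot": [0, 0, 0], "fingers": 0},
    {"slide": [0, 0, 0], "delta_rot": [0, 0, 0], "fingers": -1},
    {"slide": [0, 0, 0], "delta_rot": [0, 0, 0], "fingers": -1},
    {"slide": [0, 0, 0], "delta_rot": [0, 0, 0], "fingers": -1},
    {"slide": [0, 0, 0], "delta_rot": [0, 0, 0], "fingers": -1},
    {"slide": [0, 0, 0], "delta_rot": [0, 0, 0], "fingers": -1}
  ],
  "squeeze": 25
}}

```text
time_s: 16.1
tcp_pos: [0.4988, -0.1248, 0.0385]
eef_rot: [179.9, 0.1, 168.2]
contact_force: [-0.5, 7.5, 3.3]
gripper_width: 0.0098
gripper_force: 25.0
```

>>> {"op": "play_rows", "data": {
  "rows": [
    {"slide": [0, 0.004, 0], "delta_rot": [0, 0, 0], "fingers": -1},
    {"slide": [0.006, 0, -0.036], "delta_rot": [0, -1, 0], "fingers": -1},
    {"slide": [0.006, 0, -0.036], "delta_rot": [0, -1, 0], "fingers": -1},
    {"slide": [0.006, 0, -0.036], "delta_rot": [0, -1, 0], "fingers": -1},
    {"slide": [0, 0, 0], "delta_rot": [0, 0, 0], "fingers": -1}
  ]
}}

```text
time_s: 16.73
tcp_pos: [0.4938, -0.1237, 0.0545]
eef_rot: [179.9, 13.9, 168.3]
contact_force: [-0.7, 10.1, -3.4]
gripper_width: 0.0101
gripper_force: 25.0
```

```bash
python3 -c "
from h import *
go(0,0,0);print(np.round(r.get_state()['joints'],1))"
```

```text
t 16.73 tcp [ 0.4938 -0.1237  0.0545] rot [179.93  13.93 168.26] F [-0.7 10.1 -3.4] w 0.0101
slide total [ 3.379  0.138 -0.464]
[  11.3    8.9  -50.9   17.5  -18.1 -129.1]
```

Run:
```python
import numpy as np
gp=lambda th:72.4*np.array([np.cos(th+.389),np.sin(th+.389)])
z=lambda p:np.array([np.sin(p),-np.cos(p)]); x=lambda p:np.array([-np.cos(p),-np.sin(p)])
th,p=.24,.243
for i in range(6):
    a=gp(th)+19*z(p); th+=.08; p2=p-.02
    d=gp(th)+19*z(p2)-a; print(np.round([d@x(p)/150,d@z(p)/150],4)); p=p2
```

```text
[ 0.0185 -0.0352]
[ 0.0219 -0.0334]
[ 0.0252 -0.0313]
[ 0.0282 -0.0289]
[ 0.0309 -0.0262]
[ 0.0334 -0.0232]
```

>>> {"op": "play_rows", "data": {
  "rows": [
    {"slide": [0.018, 0.006, -0.035], "delta_rot": [0, 0.25, 0], "fingers": -1},
    {"slide": [0.022, 0, -0.033], "delta_rot": [0, 0.25, 0], "fingers": -1},
    {"slide": [0, 0, 0], "delta_rot": [0, 0, 0], "fingers": -1}
  ],
  "squeeze": 15
}}

```text
time_s: 17.1
tcp_pos: [0.4864, -0.122, 0.0624]
eef_rot: [-180.0, 11.4, 168.1]
contact_force: [-0.6, -1.8, 2.2]
gripper_width: 0.0103
gripper_force: 15.0
```

```bash
python3 -c "
from h import *
go(0,0,0);print(np.round(r.get_state()['joints'],1))"
```

```text
t 17.1 tcp [ 0.4864 -0.122   0.0624] rot [-179.99   11.43  168.11] F [-0.6 -1.8  2.2] w 0.0103
slide total [ 3.357  0.128 -0.254]
[  11.7    8.5  -46.9   11.   -24.5 -123.3]
```

>>> {"op": "play_rows", "data": {
  "rows": [
    {"slide": [0.025, 0, -0.031], "delta_rot": [0, 0.25, 0], "fingers": -1},
    {"slide": [0.028, 0, -0.029], "delta_rot": [0, 0.25, 0], "fingers": -1},
    {"slide": [0.031, 0, -0.026], "delta_rot": [0, 0.25, 0], "fingers": -1},
    {"slide": [0.033, 0, -0.023], "delta_rot": [0, 0.25, 0], "fingers": -1},
    {"slide": [0, 0, 0], "delta_rot": [0, 0, 0], "fingers": -1},
    {"slide": [0, 0, 0], "delta_rot": [0, 0, 0], "fingers": -1}
  ]
}}

```text
time_s: 17.85
tcp_pos: [0.4671, -0.1178, 0.0757]
eef_rot: [-180.0, 6.9, 168.2]
contact_force: [1.0, -4.6, 6.5]
gripper_width: 0.0097
gripper_force: 15.0
```

```bash
python3 -c "
from h import *
go(0,0,0)
c=r.capture('wrist');d=r.capture('side')
o=np.zeros((600,800,3),np.uint8);o[:480,:400]=c['image'][:,120:520];o[:300,400:]=cv2.resize(d['image'][170:320,230:430],(400,300),interpolation=2);t=r.capture('top')['image'];o[300:600,400:]=cv2.resize(t[185:335,230:430],(400,300));cv2.imwrite('pics/w6.png',o)"
```

```text
t 17.85 tcp [ 0.4671 -0.1178  0.0757] rot [-179.98    6.93  168.17] F [ 1.  -4.6  6.5] w 0.0097
slide total [3.247 0.131 0.114]
```

View pics/w6.png

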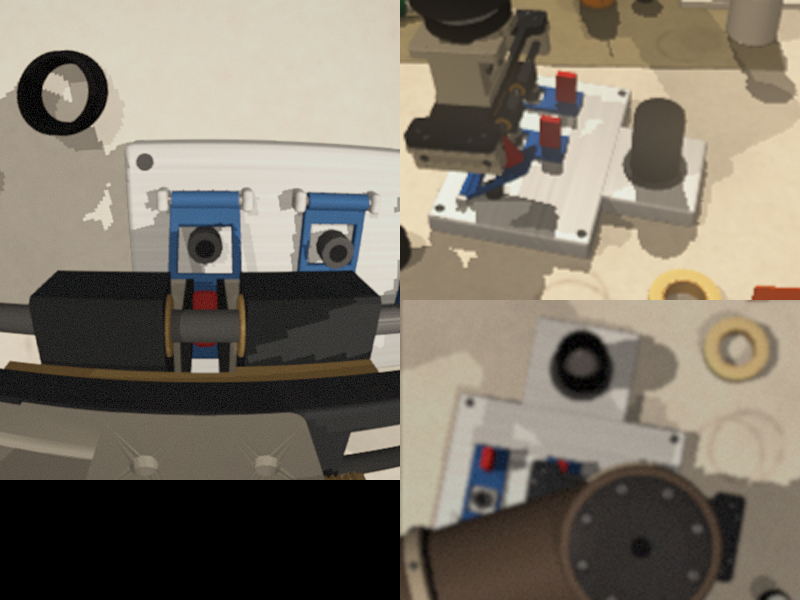

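The side view shows cap 3 held at about 40°. The other two caps are shut, the barrel is seated, and the items around the mount that are in view haven't moved. The measured heights match an opening of about 0.7 rad, so I'm handing in.

```bash
python3 -c "
from plant import r
print(r.close_job())"
```

```text
the job is handed in; nothing more can be done
None
```

I handed the job in at about 18 s: the barrel is seated and released, all three bolts are tapped to their stops (bolt 3 was the loose one; bolt 2 took about 15 N, over the advised 10 N), and cap 3 is held by its red tab about 0.7 rad open, with caps 1 and 2 shut.

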